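# Square up a loose chassis panel and hold it

## Task

The rear panel of the open instrument chassis is still loose on its pivot screws and sags inward over the tray. Pick up the steel try square by its thick stock and press it into the corner between tray floor and panel, on the bare half beside the circuit board, until the stock lies flat on the floor and the upright edge lies flush on the panel and has brought it upright. Finish while still holding the square pressed firmly home against both faces, so that the screws can be tightened; touch the panel with nothing but the square, and leave the flux bottle, the solder spool and the roll of amber tape where they are.

Things in the scene. Friction and masses are not known exactly. Their poses are not given: they have to be found in the camera images.
- chassis: open aluminium instrument chassis, 132 mm deep (x) by 170 mm wide (y), fast on the bench. Origin: centre of its underside; x points from its open front to the rear panel, z up. Circuit board (30 mm high) on the floor from y = +24 to +78 mm; floor bare from y = -80 to +20 mm. Side lips at y = +-85 mm rise to 24 mm, beside the panel cheeks rise to 70 mm above the bench.
- tray_floor: the flat floor of the chassis, 130 x 168 mm, 4 mm thick, its upper face 10 mm above the bench; origin and axes are those of the chassis; smooth, the steel square slides on it easily (friction about 0.25)
- rear_panel: loose 3 mm panel, 163 mm wide, top 86 mm above the bench when upright. Origin: mid-width on its pivot axis, 20 mm above the bench, in its inner face (plane x = 0); z up along it, x out of the back. Starts sagged 0.2 rad inward (top 13 mm inward); under 3 N near the top raises it, up to 0.12 rad past upright; let go, it sags back. A supply module sits on it at y = +18 to +72 mm, 40 mm deep.
- corner (a point): point of the inner corner where the floor's upper face meets the inner face of the upright panel, 32 mm to the -y side of the chassis middle, in the middle of the bare half, 10 mm above the bench; axes as the chassis
- try_square: steel try square, about 0.32 kg, standing on its stock: a dark bar 100 mm long (x), 18 mm thick (y), 22 mm high. Its blade, 5 mm thick, 22 mm wide, rises at one end (the heel) to 80 mm above the underside, outer edge flush with the stock's end face. Origin: centre of the stock's underside; x points to the heel, z up. The heel's lowest 3 mm is relieved.
- square_heel (a point): lower outer corner of the square, on the stock's underside plane and in the plane of the blade's outer edge and stock's end face: 50 mm along x from the square's origin, axes as the square
- square_grip (a point): point on the stock's middle line to grip it across its 18 mm thickness: 68 mm from the heel, 32 mm from the free end, 11 mm above the underside, axes as the square
- flux_bottle: bystander: amber bottle with a black spout, 35 mm in diameter, 102 mm high; origin at the centre of its underside
- heat_tape: bystander: roll of amber film tape lying flat, 58 mm in diameter, 16 mm high; origin at the centre of its underside
- solder_spool: bystander: reel of solder wire with a blue upper flange, 60 mm in diameter, 48 mm high; origin on the bench 30 mm beside the reel's axis
Mind the look-alikes: they are no part of the job. Several things have the shape of the try_square; the one meant has the colours described above.

How it is judged:
On the way, in this order (a step that is already met when the one before it is completed fails the run):
1. the square is lifted clear in the gripper, not touching bench or chassis (height (world z) of try_square above 0.025 m and contact force between the fingers and try_square above 2 N and contact force between try_square and chassis below 0.1 N), for 0.2 s.
2. the square is pressed home in the corner and the panel stands upright against it (contact force between try_square and tray_floor above 1 N and contact force between try_square and rear_panel above 1 N and angle between rear_panel's own z axis and vertical below 0.026 rad and angle between try_square's own z axis and vertical below 0.03 rad), for 0.3 s.
At the end, for the whole second after the job is handed in: Held in the gripper at rest, the square presses on floor and panel with over 1 N each; heel within 3 mm of the corner, upright within 0.03 rad, square to the panel within 0.06 rad; the panel is upright within 0.026 rad (1.5 degrees) and nothing but the square bears on it (all of step 2 and contact force between the fingers and try_square above 2 N and angle between the x axis of try_square and the x axis of rear_panel, either way round below 0.06 rad and x of square_heel in the frame of corner between -0.003 and 0.003 m and z of square_heel in the frame of corner below 0.003 m and contact force between the arm and rear_panel below 0.5 N and linear speed of try_square below 0.01 m/s); the arm keeps its last pose, push and grip.
It fails at once if the gripper or arm touches the panel (contact force between any of the arm, the fingers and rear_panel above 1 N).
It fails at once if a bystander is moved more than 30 mm (distance of any of flux_bottle, solder_spool, heat_tape from where it was at the start of the episode above 0.03 m).
It also fails if it takes over 42 s, if anything falls off the work surface, if the arm or the gripper's body presses on something with over 40 N, if the wrist force passes 120 N, or if a joint passes its speed limit or range.

## Robot

A 6-joint arm with a two-finger parallel gripper is mounted at the origin on a cart in front of the work surface, level with it; the furniture and walls round the work are solid. World frame = base frame: x ahead of the robot, y to its left, z up, the work surface at z = 0. Lengths are in m, angles in rad, forces in N, time in s.
With the tool pointing down it reaches from about 0.25 to 0.725 m from the base axis. Payload 4 kg.
Tool frame: the origin (TCP) lies between the finger pads; the fingertips stand 17 mm ahead of it and the grasp point (between the pads) lies 2 mm behind it; z points along the fingers, y is the direction in which the jaws open and shut (so a half turn about z gives the same grasp; the last joint's range is limited). The gripper opens to 85 mm and grips with 20 to 120 N. Pads are 22 mm wide; open, the fingers measure 114 mm over their backs; the gripper's body (76 mm by 85 mm) begins 54 mm behind the grasp point. The pads swing forward as they close: fully open they stand 13 mm farther back than shut.
Start: joints at [1.222, 0.241, 0.005, 1.335, 0, 1.571], TCP at [0.171, 0.47, 0.213] pointing down, gripper open.
Joint ranges: [-2.72, 2.72], [-1.05, 1.87], [-1.09, 1.28], [-1.99, 2.15], [-1.42, 1.44], [-3.14, 3.14]. Speed limits (rad/s): [2.79, 2.79, 3.14, 3.14, 3.14, 3.14].

## Interface

Orientations are given as a unit quaternion [x, y, z, w].
In Python, from workcell import readout, viewer, order gives the robot as it stands. The module is installed in compiled form; this text tells all that it offers.
- The arm moves only by the shell command python3 -m crank 'ROWS'. ROWS is text: rows parted by semicolons, each of 7 numbers parted by spaces: the shift along the tool's x, y, z in m, then the turn, a rotation vector about the tool's x, y, z in rad, then the gripper's target within -1 to 1 (shut at 1, half-way at 0, fully open at -1). A call has 1 to 20 rows; each row shifts and turns the pose as measured when the row begins, along the tool's axes as they then stand; what a row does not reach is not made up. A row lasts 1/12 s, in which the tool goes at most 41.7 mm and 7.16 degrees, less where a joint would pass 70% of its speed; a pose out of reach is approached as far as the arm can. A call with a gripper value outside its range is refused whole. The fingers move at their own pace and stop on an object; the grip force is fixed at half the most. Time passes only in rows, so rows that do not move let the fingers close. It gives the time, the measured TCP pose, the force and the opening at its end, in the units of the state.
- readout.get_obs(): the state, without advancing time (a new reading comes with each control period).
- viewer.camera(name): name is "scene" or "top" or "wrist"; returns the picture (384x512x3 uint8, red, green, blue); there is no depth.
- viewer.calibration(name): a dict with "fx", "fy", "cx", "cy" (pixels), "D" ([k1, k2, p1, p2, k3] as OpenCV has them; the pictures are not rectified), "eye" and "rotation" of the camera in the world. Camera axes: x right, y down, z forward; pixel columns grow to the right and rows downward; lengths in m; the calibration is good to about 2 mm. A picture is of the moment at which its call begins: read the wrist's pose just before it. calibration takes no time and is no camera call; for the wrist camera it gives the pose at the moment of the call.
- order.job_done(): hands the job in, once; it reports no verdict.
The state is a dict: "clock": time; "joint_pos": joint angles; "joint_vel": joint speeds; "tau": joint torques, N m; "eef_pos": TCP position; "tool_rot": TCP orientation; "ft_force": force on the tool from outside, world axes, zero at the start; "ft_torque": the same for the moment, N m; "grip_width": finger opening in m.
Only numpy, scipy, OpenCV 4.12 (cv2) and the standard library are available. Lean on these libraries where they do the work, as an engineer would, in place of code of your own. Each camera call takes 0.05 s, during which the arm holds its last target. There are 200 camera calls.

## Working session

There is one attempt and no reset: what is moved stays moved. The work goes in short steps, Python scripts to look and compute and a shell command to move; the robot and the scene stay as the last step left them, time stands still between calls to the robot, and variables do not carry over. Pictures are saved under pics/ and viewed, about 8 in all and at most 12, crops included, and the job is handed in when it is done.

```bash
mkdir -p pics; cat > h.py <<'E'
import numpy as np, cv2
from workcell import readout, viewer, order
def snap(name,fn):
    c=viewer.calibration(name); im=viewer.camera(name)
    cv2.imwrite('pics/'+fn,cv2.cvtColor(im,cv2.COLOR_RGB2BGR)); return im,c
def ray(c,uv):
    K=np.array([[c['fx'],0,c['cx']],[0,c['fy'],c['cy']],[0,0,1]])
    p=cv2.undistortPoints(np.array(uv,float).reshape(-1,1,2),K,np.array(c['D'],float)).reshape(-1,2)
    R=np.array(c['rotation'],float)
    if R.size==4:
        from scipy.spatial.transform import Rotation; R=Rotation.from_quat(R).as_matrix()
    return np.array(c['eye']),np.c_[p,np.ones(len(p))]@R.reshape(3,3).T
def onz(c,uv,z):
    e,d=ray(c,uv); return e+d*((z-e[2])/d[:,2])[:,None]
E
python3 - <<'E'
from h import *
a,c=snap('scene','s1.png');b,d=snap('top','t1.png')
import json
print(c,d); print(readout.get_obs())
cv2.imwrite('pics/a1.png',cv2.resize(cv2.imread('pics/t1.png'),(800,600)))
E
```

```text
{'fx': 402.95374227246634, 'fy': 402.95374227246634, 'cx': 250.48768404498736, 'cy': 192.7644893852265, 'D': array([-0.02173284,  0.        ,  0.        ,  0.        ,  0.        ]), 'eye': array([-0.02611285, -0.4770622 ,  0.67463278]), 'rotation': array([ 0.83272797, -0.3768757 ,  0.16162504, -0.37202982])} {'fx': 494.3412910015534, 'fy': 494.3412910015534, 'cx': 255.558401462058, 'cy': 191.14350955081522, 'D': array([-0.05683817,  0.        ,  0.        ,  0.        ,  0.        ]), 'eye': array([ 0.34550334, -0.01228154,  1.39184866]), 'rotation': array([ 0.71560421, -0.69610491,  0.04215081, -0.03964689])}
{'clock': 0.1, 'joint_pos': array([1.22198742e+00, 2.41343824e-01, 3.83592084e-03, 1.33520200e+00,
       4.77770601e-05, 1.57082347e+00]), 'joint_vel': array([ 0.00016892, -0.00124705,  0.00229838, -0.00056753, -0.00175621,
        0.00048887]), 'tau': array([ 2.80808599e-04, -3.73138833e+01,  2.53009593e+01,  1.07945327e-02,
        1.38786909e-04, -6.50740006e-06]), 'eef_pos': array([0.1706657 , 0.46932021, 0.21259014]), 'tool_rot': array([ 1.73534965e-01,  9.84827244e-01, -9.38132540e-04, -1.89537115e-04]), 'ft_force': array([0.05029549, 0.03680033, 0.01317351]), 'ft_torque': array([ 0.00833975, -0.00481034,  0.00020897]), 'grip_width': 0.08513638103479079}
```

View pics/a1.png

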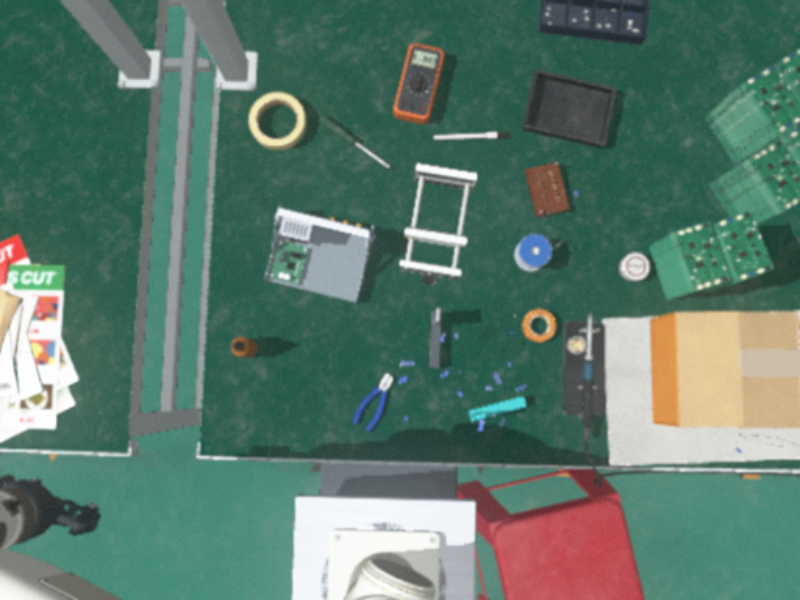

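View pics/s1.png

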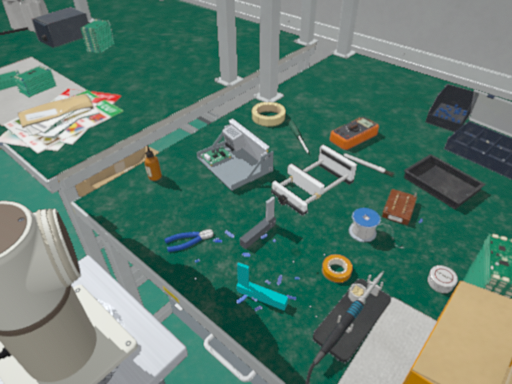

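Top view (800x600) candidates: the dark square with grey blade at (436,338), a teal square at (497,408, plastic look-alike), and the white frame at (438,220), which isn't a square. I choose the dark one. The chassis is at (320,255), with the bottle at (243,347), spool at (533,252) and tape at (540,325).

```bash
python3 - <<'E'
from h import *
im=cv2.imread('pics/t1.png'); a=cv2.resize(im[120:245,160:300],None,fx=5,fy=4.8,interpolation=cv2.INTER_CUBIC)
cv2.imwrite('pics/a2.png',cv2.resize(im[125:245,160:300],(700,600),interpolation=cv2.INTER_CUBIC))
c=viewer.calibration('top')
hsv=cv2.cvtColor(im,cv2.COLOR_BGR2HSV)
sub=np.zeros(im.shape[:2],np.uint8); sub[190:240,270:288]=1
m=((hsv[...,1]<90)&(hsv[...,2]<110)).astype(np.uint8)*sub
n,l,s,ce=cv2.connectedComponentsWithStats(m)
k=1+s[1:,4].argmax(); ys,xs=np.where(l==k); r=cv2.minAreaRect(np.c_[xs,ys].astype(np.float32)); print(s[k],r)
print(onz(c,cv2.boxPoints(r),0.022).round(4))
E
```

```text
[274 219  11  17  59] ((279.0500183105469, 227.35000610351562), (8.5381498336792, 17.0762996673584), 18.434947967529297)
[[ 0.3866 -0.0645  0.022 ]
 [ 0.4318 -0.0784  0.022 ]
 [ 0.425  -0.101   0.022 ]
 [ 0.3798 -0.087   0.022 ]]
```

View pics/a2.png

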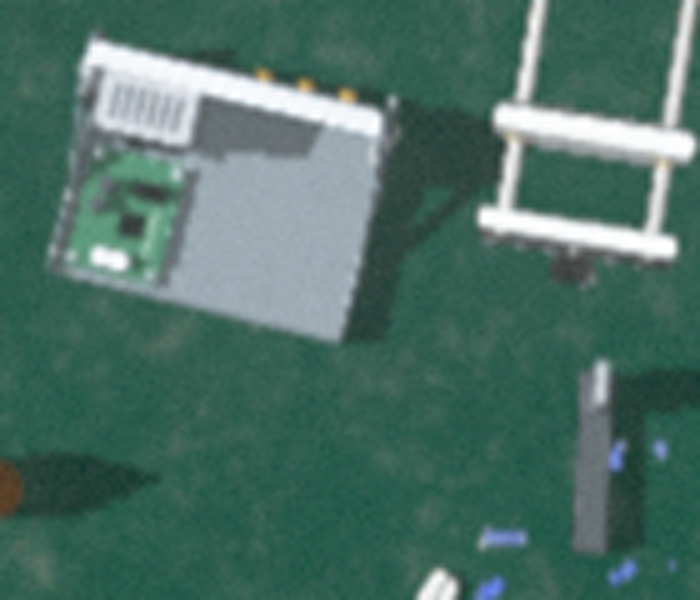

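```bash
python3 - <<'E'
from h import *
c=viewer.calibration('top')
f=lambda p,z: onz(c,np.array(p)/5-0.4+[160,125],z).round(4)
print('stock BL,BR,TL,bladeTop',f([[573,550],[606,553],[583,370]],.022),f([[602,362]],.08))
print('front L,R corner',f([[50,268]],.024),f([[342,342]],.01))
p=f([[342,342],[180,303]],.01);d=p[0]-p[1];print('front edge dir',d,np.arctan2(d[0],-d[1]))
p=f([[100,70],[382,133]],.083);d=p[1]-p[0];print('panel top inner edge',p,np.arctan2(d[0],-d[1]))
p=f([[392,100]],.07);print('right cheek top',p)
E
```

```text
stock BL,BR,TL,bladeTop [[ 0.3854 -0.0698  0.022 ]
 [ 0.3842 -0.088   0.022 ]
 [ 0.4855 -0.073   0.022 ]] [[ 0.4842 -0.0805  0.08  ]]
front L,R corner [[0.5343 0.2263 0.024 ]] [[0.4988 0.0624 0.01  ]]
front edge dir [-0.0196 -0.092   0.    ] -0.20990533259363825
panel top inner edge [[0.6349 0.1942 0.083 ]
 [0.6044 0.0407 0.083 ]] -0.19614242767374873
right cheek top [[0.6254 0.0364 0.07  ]]
```

```bash
python3 -m crank '-.031 -.0174 -.004 0 0 0 -1;-.031 -.0174 -.004 0 0 0 -1;-.031 -.0174 -.004 0 0 0 -1;-.031 -.0174 -.004 0 0 0 -1;-.031 -.0174 -.004 0 0 0 -1;-.031 -.0174 -.004 0 0 0 -1;-.031 -.0174 -.004 0 0 0 -1;-.031 -.0174 -.004 0 0 0 -1;-.031 -.0174 -.004 0 0 0 -1;-.031 -.0174 -.004 0 0 0 -1;-.031 -.0174 -.004 0 0 0 -1;-.031 -.0174 -.004 0 0 0 -1;-.031 -.0174 0 0 0 0 -1;0 0 0 0 0 -.08 -1;0 0 0 0 0 -.08 -1;0 0 0 0 0 0 -1;0 0 0 0 0 0 -1'
python3 - <<'E'
from h import *
im,c=snap('wrist','w1.png');print(c)
cv2.imwrite('pics/a3.png',cv2.resize(cv2.imread('pics/w1.png'),(800,600)))
E
```

```text
clock: 1.52
eef_pos: [0.4839, 0.1003, 0.254]
tool_rot: [0.09, 0.996, -0.006, -0.005]
ft_force: [-0.1, 0.6, -0.2]
grip_width: 0.0855
{'fx': 273.7634620004795, 'fy': 273.7634620004795, 'cx': 259.22809073863027, 'cy': 192.27536077091335, 'D': array([-0.05687057,  0.        ,  0.        ,  0.        ,  0.        ]), 'eye': array([0.40383954, 0.11702775, 0.41613593]), 'rotation': array([0.75752502, 0.63311671, 0.09703851, 0.12610552])}
```

View pics/a3.png

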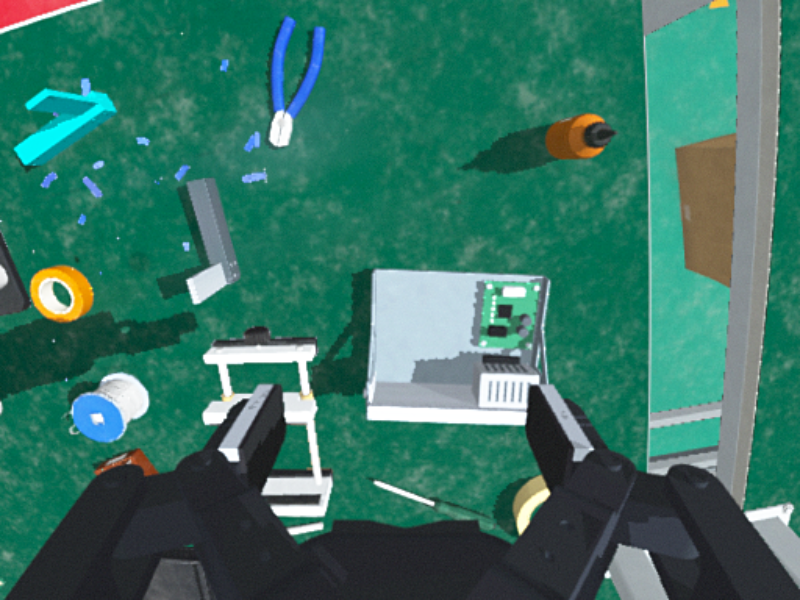

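Wrist view: the chassis front edge runs (373,270)–(549,277). The panel is at the bottom, y≈415, and the dark square runs from its free end (200,180) to the blade at (210,283). I'll zoom both.

```bash
python3 - <<'E'
from h import *
im=cv2.imread('pics/w1.png')
a=cv2.resize(im[165:275,228:358],(130*4,440),interpolation=cv2.INTER_CUBIC)
b=cv2.resize(im[105:205,105:165],(240*1,400),interpolation=cv2.INTER_CUBIC)
o=np.zeros((440,770,3),np.uint8); o[:,:520]=a; o[:400,530:770]=b
cv2.imwrite('pics/a4.png',o)
E
```

```text
(no output)
```

View pics/a4.png

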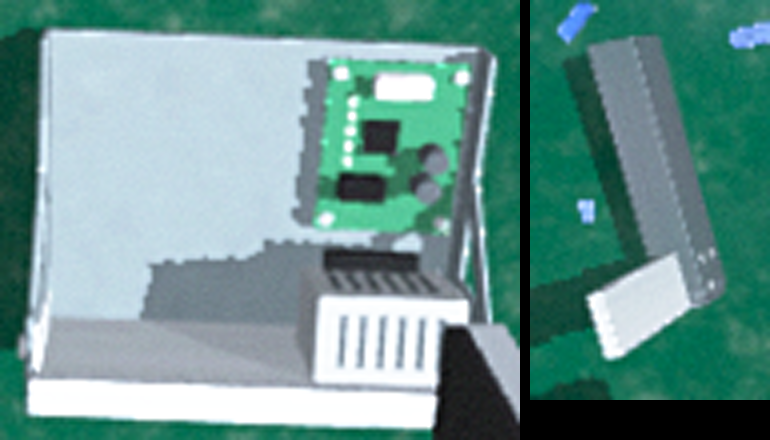

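```bash
python3 - <<'E'
from h import *
from scipy.spatial.transform import Rotation as R
c={'fx':273.7634620004795,'fy':273.7634620004795,'cx':259.22809,'cy':192.27536,'D':[-0.05687057,0,0,0,0],'eye':[0.40383954,0.11702775,0.41613593],'rotation':np.array([0.75752502,0.63311671,0.09703851,0.12610552])}
A=lambda p,z:onz(c,np.array(p)/4-.375+[228,165],z).round(4)
B=lambda p,z:onz(c,(np.array(p)-[530,0])/4-.375+[105,105],z).round(4)
p=A([[52,33],[470,48]],.010);d=p[1]-p[0];print('front',p,np.arctan2(-d[0],d[1]))
p=A([[50,318],[300,326]],.015);d=p[1]-p[0];print('junction',p,np.arctan2(-d[0],d[1]))
p=A([[30,380],[310,384]],.083);d=p[1]-p[0];print('panel top inner',p,np.arctan2(-d[0],d[1]))
print('lip R top front',A([[44,31]],.024),'rightlip rear bottom',A([[50,318]],.01))
p=B([[590,48],[632,38]],.022);print('stock top free',p)
q=B([[660,38],[722,283]],.0);print('stock +y face bottom',q); d=q[1]-q[0];print(np.hypot(*d[:2]),np.arctan2(d[1],d[0]))
o=readout.get_obs();print(o['eef_pos'],R.from_quat(o['tool_rot']).as_matrix().round(3),o['joint_pos'].round(2))
E
```

```text
front [[0.4993 0.0655 0.01  ]
 [0.5333 0.2223 0.01  ]] -0.21353107869860252
junction [[0.6167 0.0409 0.015 ]
 [0.6383 0.142  0.015 ]] -0.21048530735523405
panel top inner [[0.6034 0.0419 0.083 ]
 [0.622  0.1383 0.083 ]] -0.19060381450097819
lip R top front [[0.4948 0.0645 0.024 ]] rightlip rear bottom [[0.6193 0.04   0.01  ]]
stock top free [[ 0.3846 -0.0867  0.022 ]
 [ 0.3843 -0.0705  0.022 ]]
stock +y face bottom [[ 0.3853 -0.0704  0.    ]
 [ 0.4807 -0.0748  0.    ]]
0.09550141360210333 -0.04608893166255423
[0.48377917 0.10051137 0.25398997] [[-0.984  0.179 -0.012]
 [ 0.179  0.984 -0.011]
 [ 0.01  -0.013 -1.   ]] [ 0.21  0.23  0.09  1.45 -0.01  0.39]
```

```bash
python3 -m crank '0 0 0 -.013 -.01 -.07 -1;0 0 0 0 0 -.073 -1;.012 -.0366 0 0 0 0 -1;.012 -.0366 .02 0 0 0 -1;.012 -.0366 .025 0 0 0 -1;.012 -.0366 .025 0 0 0 -1;.012 -.0366 .025 0 0 0 -1;0 0 .03 0 0 0 -1;0 0 .03 0 0 0 -1;0 0 0 0 0 0 -1;0 0 0 0 0 0 -1;0 0 0 0 0 0 -1'
cat >> h.py <<'E'
from scipy.spatial.transform import Rotation as Rot
def st(target=None,yaw=None):
    o=readout.get_obs();M=Rot.from_quat(o['tool_rot']).as_matrix()
    print('t',o['clock'],'pos',o['eef_pos'].round(4),'F',o['ft_force'].round(1),'w',round(o['grip_width'],4),'yaw',round(np.arctan2(-M[0,1],M[1,1]),4),'z',M[:,2].round(4))
    if target is not None:
        print('shift tool',(M.T@(np.array(target)-o['eef_pos'])).round(4))
        T=np.array([[-np.cos(yaw),-np.sin(yaw),0],[-np.sin(yaw),np.cos(yaw),0],[0,0,-1]]).T if 0 else np.c_[[-np.cos(yaw),-np.sin(yaw),0],[-np.sin(yaw),np.cos(yaw),0],[0,0,-1]]
        print('turn',Rot.from_matrix(M.T@T).as_rotvec().round(4))
E
python3 - <<'E'
from h import *
st([.417,-.08,.021],-.037)
im,c=snap('wrist','w2.png');print(c)
cv2.imwrite('pics/a5.png',cv2.resize(cv2.imread('pics/w2.png'),(800,600)))
E
```

```text
clock: 2.57
eef_pos: [0.418, -0.0703, 0.1005]
tool_rot: [0.014, 1.0, 0.001, 0.003]
ft_force: [0.4, 0.4, 0.2]
grip_width: 0.0858
t 2.5667 pos [ 0.418  -0.0703  0.1005] F [0.4 0.4 0.2] w 0.0858 yaw -0.0285 z [ 0.0064  0.0028 -1.    ]
shift tool [ 0.0012 -0.0099  0.0795]
turn [0.003  0.0063 0.0084]
{'fx': 273.7634620004795, 'fy': 273.7634620004795, 'cx': 259.22809073863027, 'cy': 192.27536077091335, 'D': array([-0.05687057,  0.        ,  0.        ,  0.        ,  0.        ]), 'eye': array([ 0.33359339, -0.06845253,  0.26130489]), 'rotation': array([0.70721983, 0.6869802 , 0.11757297, 0.11863773])}
```

View pics/a5.png

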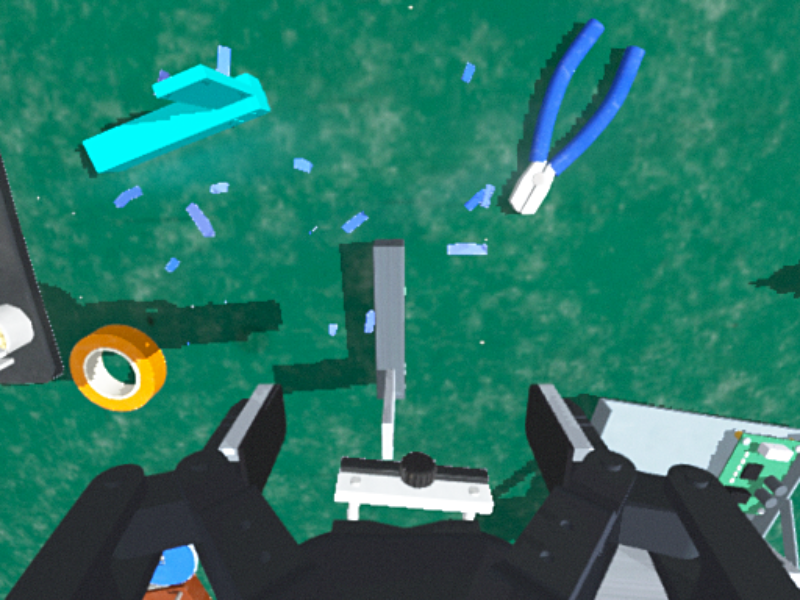

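The dark stock lies between the open jaws. Its top face runs from (374–404, 241) at the free end, and the blade rises at (389,400). This is the right object, and the teal look-alike is far away at (180,120).

```bash
python3 - <<'E'
from h import *
c={'fx':273.7634620004795,'fy':273.7634620004795,'cx':259.22809,'cy':192.27536,'D':[-0.05687057,0,0,0,0],'eye':[0.33359339,-0.06845253,0.26130489],'rotation':np.array([0.70721983,0.6869802,0.11757297,0.11863773])}
print(onz(c,np.array([[374,241],[404,240],[376,397],[404,370]])*.64,.022).round(4))
E
python3 -m crank '.001 -.01 .012 .003 .006 .008 -1;0 0 .015 0 0 0 -1;0 0 .015 0 0 0 -1;0 0 0 0 0 0 -1;0 0 0 0 0 0 -1'
python3 - <<'E'
from h import *
st([.417,-.079,.021],-.037)
E
```

```text
[[ 0.3809 -0.0866  0.022 ]
 [ 0.3809 -0.0696  0.022 ]
 [ 0.4825 -0.0907  0.022 ]
 [ 0.4634 -0.072   0.022 ]]
clock: 3.03
eef_pos: [0.4265, -0.0816, 0.0638]
tool_rot: [0.016, 1.0, -0.002, 0.009]
ft_force: [-0.3, -0.5, 0.1]
grip_width: 0.0855
t 3.0333 pos [ 0.4265 -0.0816  0.0638] F [-0.3 -0.5  0.1] w 0.0855 yaw -0.0325 z [ 0.0181 -0.005  -0.9998]
shift tool [0.0103 0.0025 0.0426]
turn [-0.0044  0.0182  0.0045]
```

```bash
python3 -m crank '.011 .002 .01 -.004 .018 .005 -1;0 0 .01 0 0 0 -1;0 0 0 0 0 0 -1;0 0 0 0 0 0 -1'
python3 - <<'E'
from h import *
st([.415,-.0795,.021],-.037)
E
```

```text
clock: 3.37
eef_pos: [0.4166, -0.0794, 0.0448]
tool_rot: [0.019, 1.0, -0.0, 0.001]
ft_force: [0.4, 0.5, 0.1]
grip_width: 0.0854
t 3.3667 pos [ 0.4166 -0.0794  0.0448] F [0.4 0.5 0.1] w 0.0854 yaw -0.0378 z [ 2.e-03 -9.e-04 -1.e+00]
shift tool [ 0.0017 -0.0001  0.0238]
turn [-0.0008  0.002  -0.0008]
```

```bash
python3 -m crank '.002 0 .008 0 .002 0 -1;.001 0 .008 0 0 0 -1;.001 0 .007 0 0 0 -1;0 0 0 0 0 0 -1;0 0 0 0 0 0 -1'
python3 - <<'E'
from h import *
st([.415,-.0795,.021],-.037)
E
```

```text
clock: 3.78
eef_pos: [0.4128, -0.0794, 0.0208]
tool_rot: [0.019, 1.0, -0.001, 0.001]
ft_force: [-0.4, 0.1, 1.4]
grip_width: 0.0855
t 3.7833 pos [ 0.4128 -0.0794  0.0208] F [-0.4  0.1  1.4] w 0.0855 yaw -0.038 z [ 0.0014 -0.0012 -1.    ]
shift tool [-0.0022 -0.     -0.0002]
turn [-0.0012  0.0014 -0.001 ]
```

```bash
python3 -m crank '-.002 0 0 0 .001 0 1;0 0 0 0 0 0 1;0 0 0 0 0 0 1;0 0 0 0 0 0 1;0 0 0 0 0 0 1;0 0 0 0 0 0 1;0 0 0 0 0 0 1;0 0 0 0 0 0 1;0 0 0 0 0 0 1;0 0 0 0 0 0 1'
python3 - <<'E'
from h import *
st([.415,-.0795,.12],-.037)
E
```

```text
clock: 4.62
eef_pos: [0.416, -0.0797, 0.0216]
tool_rot: [0.019, 1.0, -0.001, 0.001]
ft_force: [-0.6, 0.7, 1.1]
grip_width: 0.0002
t 4.6167 pos [ 0.416  -0.0797  0.0216] F [-0.6  0.7  1.1] w 0.0002 yaw -0.038 z [ 0.002  -0.0015 -1.    ]
shift tool [ 0.0008 -0.     -0.0984]
turn [-0.0014  0.0021 -0.001 ]
```

```bash
python3 - <<'E'
from h import *
im,c=snap('wrist','w3.png');im2,c2=snap('scene','s3.png')
a=cv2.imread('pics/w3.png');b=cv2.resize(cv2.imread('pics/s3.png')[150:280,200:330],(384,384),interpolation=cv2.INTER_CUBIC)
cv2.imwrite('pics/a6.png',cv2.resize(np.hstack([a,b]),(800,343)))
E
```

```text
(no output)
```

View pics/a6.png

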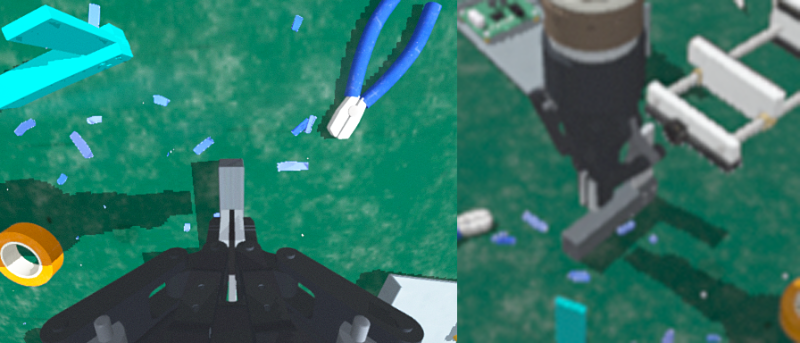

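```bash
python3 - <<'E'
import cv2,numpy as np
a=cv2.imread('pics/w3.png')[165:345,190:330];b=cv2.imread('pics/s3.png')[185:255,230:285]
cv2.imwrite('pics/a7.png',np.hstack([cv2.resize(a,(466,600),interpolation=cv2.INTER_CUBIC)[:,:400],cv2.resize(b,(400,600),interpolation=cv2.INTER_CUBIC)]))
E
```

```text
(no output)
```

View pics/a7.png

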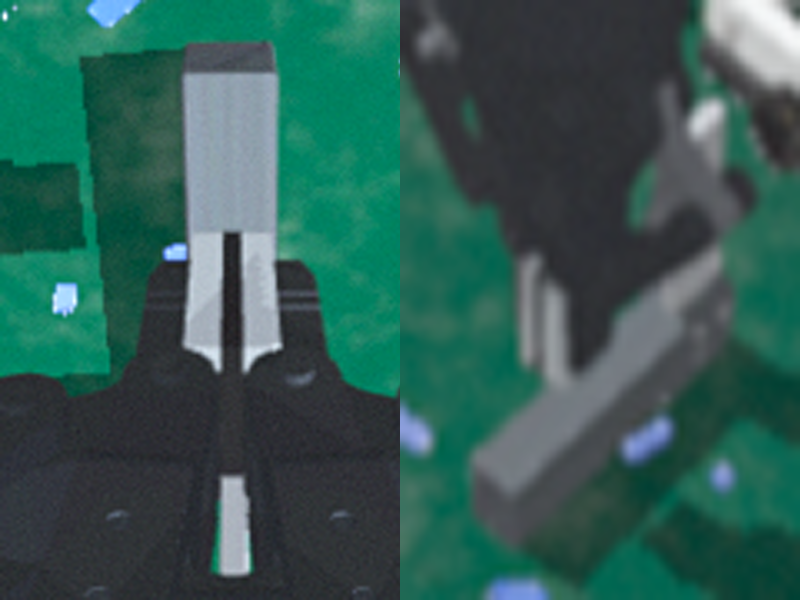

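```bash
python3 - <<'E'
from h import *
c=viewer.calibration('wrist'); e,d=ray(c,[[259.7,234.6],[259.7,178.6],[259.7,186.6]])
for x in(.405,.383): print(x,(e+d*((x-e[0])/d[:,0])[:,None]).round(4))
c=viewer.calibration('scene')
e,d=ray(c,np.array([[560,382],[580,382]])/[400/55,600/70]+[230-400/400*55,185]); 
for y in(-.08,-.075): print(y,(e+d*((y-e[1])/d[:,1])[:,None]).round(4))
st()
E
```

```text
0.405 [[ 0.405  -0.079   0.0446]
 [ 0.405  -0.0789 -0.069 ]
 [ 0.405  -0.0789 -0.044 ]]
0.383 [[ 0.383  -0.0782  0.0864]
 [ 0.383  -0.0781  0.0072]
 [ 0.383  -0.0781  0.0246]]
-0.08 [[ 0.4154 -0.08    0.0298]
 [ 0.4244 -0.08    0.0224]]
-0.075 [[ 0.4209 -0.075   0.0217]
 [ 0.4301 -0.075   0.0142]]
t 4.7167 pos [ 0.4159 -0.0797  0.0216] F [0.5 0.1 0.8] w 0.0001 yaw -0.0379 z [ 0.0019 -0.0015 -1.    ]
```

```bash
python3 -m crank '0 0 .002 0 0 0 1;0 0 .002 0 0 0 1;0 0 0 0 0 0 1'; python3 -m crank '0 0 -.015 0 0 0 -1;0 0 -.015 0 0 0 -1;0 0 0 0 0 0 -1;0 0 0 0 0 0 -1;0 0 0 0 0 0 -1;0 0 0 0 0 0 -1;0 0 0 0 0 0 -1'; python3 - <<'E'
from h import *
st([.416,-.0795,.02],-.037)
im,c=snap('scene','s4.png');im2,c2=snap('wrist','w4.png')
a=cv2.resize(cv2.imread('pics/s4.png')[170:260,220:300],(400,450),interpolation=cv2.INTER_CUBIC)
b=cv2.resize(cv2.imread('pics/w4.png')[140:340,160:340],(400,450),interpolation=cv2.INTER_CUBIC)
cv2.imwrite('pics/a8.png',np.hstack([a,b]))
E
```

```text
clock: 4.97
eef_pos: [0.416, -0.0797, 0.0173]
tool_rot: [0.019, 1.0, -0.001, 0.001]
ft_force: [-0.2, 0.5, 0.3]
grip_width: -0.0003
clock: 5.55
eef_pos: [0.4139, -0.0793, 0.0454]
tool_rot: [0.019, 1.0, -0.0, -0.001]
ft_force: [0.2, -0.4, -0.6]
grip_width: 0.0837
t 5.55 pos [ 0.4139 -0.0793  0.0454] F [ 0.2 -0.4 -0.6] w 0.0837 yaw -0.038 z [-2.6e-03 -6.0e-04 -1.0e+00]
shift tool [-0.0022 -0.0001  0.0253]
turn [-0.0007 -0.0025 -0.001 ]
```

View pics/a8.png

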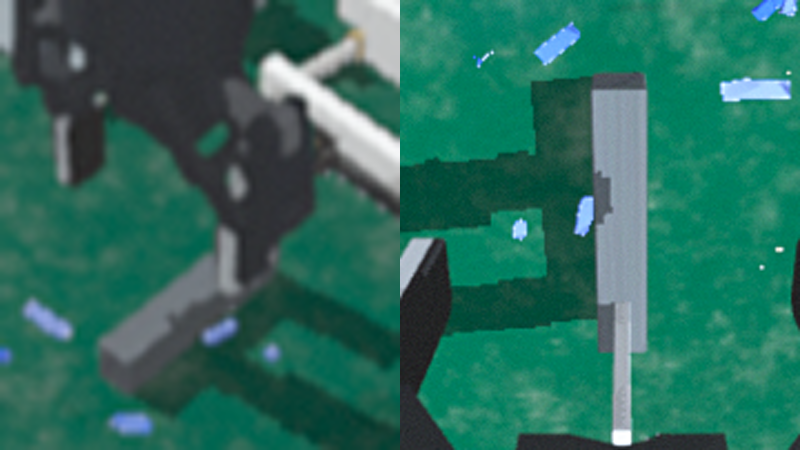

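```bash
python3 - <<'E'
from h import *
c=viewer.calibration('scene')
e,d=ray(c,[[220+235*.2,170+290*.2],[220+275*.2,170+270*.2],[220+70*.2,170+184*.2]])
for y in(-.122,-.13,-.037): print(y,(e+d*((y-e[1])/d[:,1])[:,None]).round(4))
E
```

```text
-0.122 [[ 0.4148 -0.122   0.0649]
 [ 0.4414 -0.122   0.0556]
 [ 0.3232 -0.122   0.1928]]
-0.13 [[ 0.4049 -0.13    0.0786]
 [ 0.4308 -0.13    0.0696]
 [ 0.3153 -0.13    0.2036]]
-0.037 [[ 0.5204 -0.037  -0.0811]
 [ 0.5533 -0.037  -0.0926]
 [ 0.4068 -0.037   0.0774]]
```

Measured from the pictures, the shut fingertips sit about 20 mm *behind* the reported TCP, not 17 mm ahead. With the TCP at 0.017 the shut fingers still cleared the stock with no force. I'll go lower, checking force on the way.

```bash
python3 -m crank '-.002 0 .01 0 -.002 0 -1;0 0 .01 0 0 0 -1;0 0 .01 0 0 0 -1;0 0 .01 0 0 0 -1;0 0 0 0 0 0 -1;0 0 0 0 0 0 -1'
python3 - <<'E'
from h import *
st([.415,-.0795,-.014],-.037)
E
```

```text
clock: 6.15
eef_pos: [0.4155, -0.0793, 0.0029]
tool_rot: [0.019, 1.0, -0.0, -0.001]
ft_force: [-0.8, 0.5, 0.5]
grip_width: 0.0856
t 6.15 pos [ 0.4155 -0.0793  0.0029] F [-0.8  0.5  0.5] w 0.0856 yaw -0.038 z [-1.8e-03 -4.0e-04 -1.0e+00]
shift tool [ 0.0004 -0.0002  0.0169]
turn [-0.0005 -0.0018 -0.001 ]
```

```bash
python3 -m crank '0 0 .008 0 -.001 0 -1;0 0 .008 0 0 0 -1;0 0 0 0 0 0 -1;0 0 0 0 0 0 -1;0 0 0 0 0 0 1;0 0 0 0 0 0 1;0 0 0 0 0 0 1;0 0 0 0 0 0 1;0 0 0 0 0 0 1;0 0 0 0 0 0 1;0 0 0 0 0 0 1;0 0 0 0 0 0 1'
python3 - <<'E'
from h import *
st([.415,-.0795,-.014],-.037)
E
```

```text
clock: 7.15
eef_pos: [0.4171, -0.0796, -0.0127]
tool_rot: [0.019, 1.0, -0.001, 0.001]
ft_force: [-0.0, -0.1, -0.7]
grip_width: 0.0166
t 7.15 pos [ 0.4171 -0.0796 -0.0127] F [-0.  -0.1 -0.7] w 0.0166 yaw -0.0379 z [ 0.0026 -0.0012 -1.    ]
shift tool [0.0021 0.     0.0013]
turn [-0.0011  0.0026 -0.0009]
```

```bash
python3 -m crank '0 0 -.01 0 0 0 1;0 0 -.025 0 0 0 1;0 0 -.025 0 0 0 1;0 0 -.025 0 0 0 1;0 0 -.015 0 0 0 1;0 0 0 0 0 0 1;0 0 0 0 0 0 1;0 0 0 0 0 0 1;0 0 0 0 0 0.08 1;0 0 0 0 0 .088 1;0 0 0 0 0 0 1;0 0 0 0 0 0 1;0 0 0 0 0 0 1'
python3 - <<'E'
from h import *
st([.536,.109,.08],-.205)
E
```

```text
clock: 8.23
eef_pos: [0.404, -0.0771, 0.0787]
tool_rot: [0.104, 0.994, 0.001, -0.014]
ft_force: [-1.0, -0.6, -3.6]
grip_width: 0.0167
t 8.2333 pos [ 0.404  -0.0771  0.0787] F [-1.  -0.6 -3.6] w 0.0167 yaw -0.2091 z [-0.0267  0.0044 -0.9996]
shift tool [-0.0904  0.2094 -0.004 ]
turn [-0.0012 -0.0271 -0.0041]
```

```bash
python3 -m crank '0 0 0 0 -.027 -.004 1;-.013 .032 0 0 0 0 1;-.013 .032 0 0 0 0 1;-.013 .032 0 0 0 0 1;-.013 .032 0 0 0 0 1;-.013 .032 0 0 0 0 1;-.013 .025 0 0 0 0 1;0 0 0 0 0 0 1;0 0 0 0 0 0 1;0 0 0 0 0 0 1'
python3 - <<'E'
from h import *
st([.536,.109,.08],-.205)
im,c=snap('wrist','w5.png');im2,c2=snap('scene','s5.png');print(c)
a=cv2.resize(cv2.imread('pics/s5.png')[110:220,180:300],(400,367),interpolation=cv2.INTER_CUBIC)
b=cv2.resize(cv2.imread('pics/w5.png')[130:330,160:360],(400,400),interpolation=cv2.INTER_CUBIC)[:367]
cv2.imwrite('pics/a9.png',np.hstack([a,b]))
E
```

```text
clock: 9.07
eef_pos: [0.5172, 0.0951, 0.0695]
tool_rot: [0.098, 0.995, -0.002, -0.006]
ft_force: [0.1, 0.2, -2.7]
grip_width: 0.0167
t 9.0667 pos [0.5172 0.0951 0.0695] F [ 0.1  0.2 -2.7] w 0.0167 yaw -0.1956 z [-0.0122 -0.0019 -0.9999]
shift tool [-0.0156  0.0172 -0.0108]
turn [-0.0043 -0.0116  0.0094]
{'fx': 273.7634620004795, 'fy': 273.7634620004795, 'cx': 259.22809073863027, 'cy': 192.27536077091335, 'D': array([-0.05687057,  0.        ,  0.        ,  0.        ,  0.        ]), 'eye': array([0.43739176, 0.11155549, 0.23171958]), 'rotation': array([0.76281045, 0.62699654, 0.09887013, 0.12337043])}
```

View pics/a9.png

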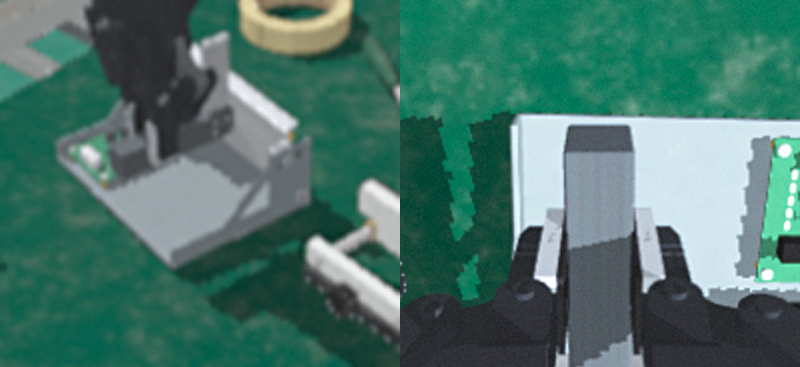

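The square is held straight and level over the bare half. In the wrist crop the tray front edge runs (518,117)–(800,122), with the stock's free end at (600,126–153).

```bash
python3 - <<'E'
from h import *
c={'fx':273.76346,'fy':273.76346,'cx':259.22809,'cy':192.27536,'D':[-0.05687057,0,0,0,0],'eye':[0.43739176,0.11155549,0.23171958],'rotation':np.array([0.76281045,0.62699654,0.09887013,0.12337043])}
f=lambda p,z:onz(c,(np.array(p)-[400,0])/2-.25+[160,130],z).round(4)
p=f([[520,117],[798,122]],.01);d=p[1]-p[0];print('front',p,np.arctan2(-d[0],d[1]))
p=f([[565,152],[633,151]],.0695+.0127+.022);d=p[1]-p[0];print('stock free top',p,p.mean(0),np.arctan2(-d[0],d[1]))
st([.536,.109,.08],-.207)
E
```

```text
front [[0.4987 0.0643 0.01  ]
 [0.5238 0.1804 0.01  ]] -0.21291611005977495
stock free top [[0.4837 0.0933 0.1042]
 [0.4867 0.1099 0.1042]] [0.4852 0.1016 0.1042] -0.17879305480292154
t 9.1667 pos [0.5163 0.0942 0.0695] F [-0.1  0.5 -3. ] w 0.0167 yaw -0.1974 z [-0.0133 -0.0023 -0.9999]
shift tool [-0.0162  0.0184 -0.0108]
turn [-0.0049 -0.0126  0.0095]
```

```bash
python3 -m crank '-.008 .009 -.003 -.005 -.012 .01 1;-.009 .01 -.003 0 0 0 1;0 0 0 0 0 0 1;0 0 0 0 0 0 1'
python3 - <<'E'
from h import *
st([.536,.109,.02],-.208)
E
```

```text
clock: 9.5
eef_pos: [0.5361, 0.1067, 0.0758]
tool_rot: [0.107, 0.994, -0.0, -0.0]
ft_force: [-2.0, 0.0, -3.6]
grip_width: 0.0165
t 9.5 pos [0.5361 0.1067 0.0758] F [-2.   0.  -3.6] w 0.0165 yaw -0.2143 z [-1.e-03 -1.e-04 -1.e+00]
shift tool [0.0005 0.0023 0.0558]
turn [-0.0003 -0.0009 -0.0063]
```

```bash
python3 -m crank '0 .002 .01 0 0 -.006 1;0 0 .015 0 0 0 1;0 0 .015 0 0 0 1;0 0 0 0 0 0 1;0 0 0 0 0 0 1;0 0 0 0 0 0 1'
python3 - <<'E'
from h import *
st([.536,.109,-.001],-.208)
E
```

```text
clock: 10.0
eef_pos: [0.5347, 0.1064, 0.0334]
tool_rot: [0.105, 0.994, -0.0, -0.001]
ft_force: [-0.1, -0.5, -3.5]
grip_width: 0.0166
t 10.0 pos [0.5347 0.1064 0.0334] F [-0.1 -0.5 -3.5] w 0.0166 yaw -0.2109 z [-1.1e-03 -3.0e-04 -1.0e+00]
shift tool [-0.0007  0.0028  0.0344]
turn [-0.0005 -0.001  -0.0029]
```

```bash
python3 -m crank '0 .002 .012 0 -.001 -.003 1;0 0 .012 0 0 0 1;0 0 .006 0 0 0 1;0 0 .003 0 0 0 1;0 0 0 0 0 0 1;0 0 0 0 0 0 1'
python3 - <<'E'
from h import *
st([.536,.109,-.003],-.208)
E
```

```text
clock: 10.5
eef_pos: [0.5378, 0.1084, 0.0034]
tool_rot: [0.104, 0.995, 0.001, 0.003]
ft_force: [0.3, 0.3, -2.9]
grip_width: 0.0171
t 10.5 pos [0.5378 0.1084 0.0034] F [ 0.3  0.3 -2.9] w 0.0171 yaw -0.2085 z [ 6.3e-03  8.0e-04 -1.0e+00]
shift tool [0.0019 0.0002 0.0063]
turn [ 0.002   0.006  -0.0005]
```

```bash
python3 -m crank '0 0 .003 0.002 .006 0 1;0 0 .003 0 0 0 1;0 0 .001 0 0 0 1;0 0 0 0 0 0 1;0 0 0 0 0 0 1'
python3 - <<'E'
from h import *
st([.536,.109,-.003],-.208)
E
python3 -m crank '0 0 .002 0 0 0 1;0 0 .002 0 0 0 1;0 0 .002 0 0 0 1'
python3 - <<'E'
from h import *
st([.536,.109,-.003],-.208)
E
```

```text
clock: 10.92
eef_pos: [0.5397, 0.1087, -0.0021]
tool_rot: [0.104, 0.995, 0.001, 0.002]
ft_force: [0.4, 0.7, -2.8]
grip_width: 0.0166
t 10.9167 pos [ 0.5397  0.1087 -0.0021] F [ 0.4  0.7 -2.8] w 0.0166 yaw -0.2086 z [ 3.3e-03  7.0e-04 -1.0e+00]
shift tool [ 0.0037 -0.0005  0.0009]
turn [ 0.0014  0.0031 -0.0006]
clock: 11.17
eef_pos: [0.542, 0.1092, -0.0027]
tool_rot: [0.104, 0.995, 0.001, 0.004]
ft_force: [-2.9, -1.1, 7.7]
grip_width: 0.0164
t 11.1667 pos [ 0.542   0.1092 -0.0027] F [-2.9 -1.1  7.7] w 0.0164 yaw -0.2087 z [ 0.009   0.0018 -1.    ]
shift tool [ 0.0059 -0.0014  0.0002]
turn [ 0.0037  0.0084 -0.0007]
```

```bash
python3 -m crank '-.003 0 .0 0.003 .008 0 1;-.004 0 .0005 0 0 0 1;-.004 0 .0005 0 0 0 1;-.003 0 .0005 0 0 0 1;0 0 0.0005 0 0 0 1'
python3 - <<'E'
from h import *
st([.5654,.1029,-.003],-.208)
E
```

```text
clock: 11.58
eef_pos: [0.5571, 0.1066, -0.0027]
tool_rot: [0.104, 0.995, 0.001, 0.001]
ft_force: [-2.8, -1.2, 5.1]
grip_width: 0.0167
t 11.5833 pos [ 0.5571  0.1066 -0.0027] F [-2.8 -1.2  5.1] w 0.0167 yaw -0.2082 z [ 0.0012  0.0016 -1.    ]
shift tool [-0.0089 -0.0019  0.0003]
turn [ 0.0018  0.0009 -0.0002]
```

```bash
python3 -m crank '-.002 0 .0005 0 0 0 1;-.002 0 .0005 0 0 0 1;-.002 0 .0005 0 0 0 1;0 0 .0005 0 0 0 1'
python3 - <<'E'
from h import *
st([.5654,.1029,-.003],-.208)
E
python3 -m crank '-.002 0 .0005 0 0 0 1;-.002 0 .0005 0 0 0 1;-.001 0 .0005 0 0 0 1;0 0 .0005 0 0 0 1'
python3 - <<'E'
from h import *
st([.5654,.1029,-.003],-.208)
E
```

```text
clock: 11.92
eef_pos: [0.5613, 0.106, -0.0027]
tool_rot: [0.104, 0.995, 0.002, -0.002]
ft_force: [-0.7, -0.7, 2.5]
grip_width: 0.0166
t 11.9167 pos [ 0.5613  0.106  -0.0027] F [-0.7 -0.7  2.5] w 0.0166 yaw -0.208 z [-0.0028  0.0034 -1.    ]
shift tool [-0.0047 -0.0022  0.0003]
turn [ 0.0028 -0.0034  0.    ]
clock: 12.25
eef_pos: [0.5611, 0.1062, -0.0027]
tool_rot: [0.103, 0.995, 0.002, -0.006]
ft_force: [-2.6, -0.5, 3.6]
grip_width: 0.0165
t 12.25 pos [ 0.5611  0.1062 -0.0027] F [-2.6 -0.5  3.6] w 0.0165 yaw -0.2066 z [-0.0118  0.0058 -0.9999]
shift tool [-0.0048 -0.0023  0.0002]
turn [ 0.0033 -0.0127  0.0014]
```

```bash
python3 -m crank '-.003 0 .001 .003 -.012 0.001 1;-.004 0 .001 0 -.003 0 1;-.004 0 .001 0 -.003 0 1;-.004 0 .001 0 -.003 0 1'
python3 - <<'E'
from h import *
st([.5654,.1029,-.003],-.208)
im,c=snap('wrist','w6.png');im2,c2=snap('scene','s6.png')
a=cv2.resize(cv2.imread('pics/s6.png')[115:215,190:290],(600,600),interpolation=cv2.INTER_CUBIC)
cv2.imwrite('pics/a10.png',a)
E
```

```text
clock: 12.58
eef_pos: [0.5611, 0.1061, -0.0028]
tool_rot: [0.102, 0.995, 0.002, -0.009]
ft_force: [-14.6, 2.2, 16.8]
grip_width: 0.0167
t 12.5833 pos [ 0.5611  0.1061 -0.0028] F [-14.6   2.2  16.8] w 0.0167 yaw -0.2047 z [-0.0174  0.0051 -0.9998]
shift tool [-0.0048 -0.0023  0.0001]
turn [ 0.0015 -0.0181  0.0034]
```

View pics/a10.png

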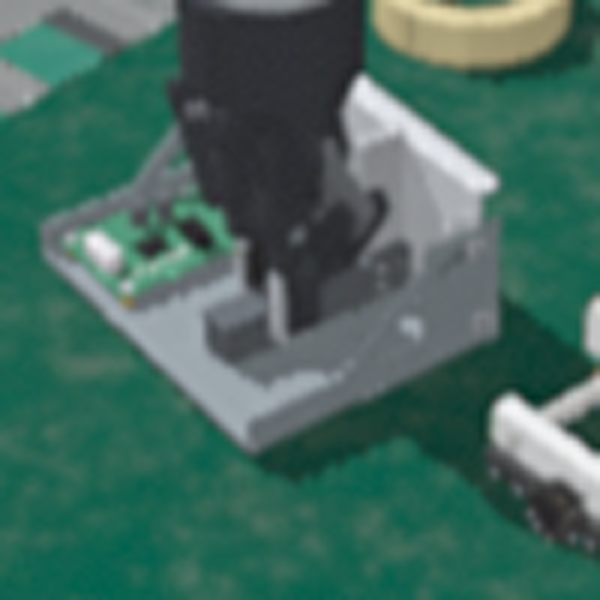

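```bash
python3 -m crank '-.001 0 .001 .002 -.03 0.003 1;-.001 0 .001 0 -.03 0 1;-.001 0 .001 0 -.03 0 1'
python3 - <<'E'
from h import *
st([.5654,.1029,-.003],-.208)
E
```

```text
clock: 12.93
eef_pos: [0.5646, 0.1057, -0.0028]
tool_rot: [0.104, 0.994, -0.004, 0.037]
ft_force: [-3.1, -0.9, 5.9]
grip_width: 0.0167
t 12.9333 pos [ 0.5646  0.1057 -0.0028] F [-3.1 -0.9  5.9] w 0.0167 yaw -0.2079 z [ 0.0732 -0.0152 -0.9972]
shift tool [-0.0013 -0.0025  0.0003]
turn [0.0003 0.0748 0.0001]
```

```bash
python3 -m crank '0 0 .0 0 .04 0 1;0 0 .000 0 .02 0 1;0 0 .000 0 0.005 0 1'
python3 - <<'E'
from h import *
st([.5654,.1029,-.003],-.208)
E
```

```text
clock: 13.18
eef_pos: [0.5632, 0.106, -0.001]
tool_rot: [0.103, 0.995, -0.0, 0.005]
ft_force: [-7.1, 0.8, 5.2]
grip_width: 0.0168
t 13.1833 pos [ 0.5632  0.106  -0.001 ] F [-7.1  0.8  5.2] w 0.0168 yaw -0.2066 z [ 0.0106 -0.0017 -0.9999]
shift tool [-0.0028 -0.0026  0.002 ]
turn [0.0005 0.0107 0.0014]
```

```bash
python3 -m crank '.001 0 .004 0 .01 0.001 1;0 0 .004 0 0 0 1;0 0 .004 0 0 0 1'
python3 - <<'E'
from h import *
st([.5654,.1029,-.003],-.208)
im,c=snap('wrist','w7.png');im2,c2=snap('scene','s7.png')
a=cv2.resize(cv2.imread('pics/s7.png')[125:195,210:290],(400,350),interpolation=cv2.INTER_CUBIC)
b=cv2.resize(cv2.imread('pics/w7.png')[130:305,160:360],(400,350),interpolation=cv2.INTER_CUBIC)
cv2.imwrite('pics/a11.png',np.hstack([a,b]));print(c['eye'],c['rotation'])
E
```

```text
clock: 13.43
eef_pos: [0.5627, 0.1064, -0.0035]
tool_rot: [0.104, 0.995, 0.001, 0.002]
ft_force: [-13.3, -0.9, 29.6]
grip_width: 0.0164
t 13.4333 pos [ 0.5627  0.1064 -0.0035] F [-13.3  -0.9  29.6] w 0.0164 yaw -0.2079 z [ 0.0035  0.0014 -1.    ]
shift tool [-0.0034 -0.0029 -0.0005]
turn [0.002  0.0031 0.0001]
[0.4805108  0.12333269 0.15755745] [0.76606265 0.62111731 0.10511033 0.12772285]
```

View pics/a11.png

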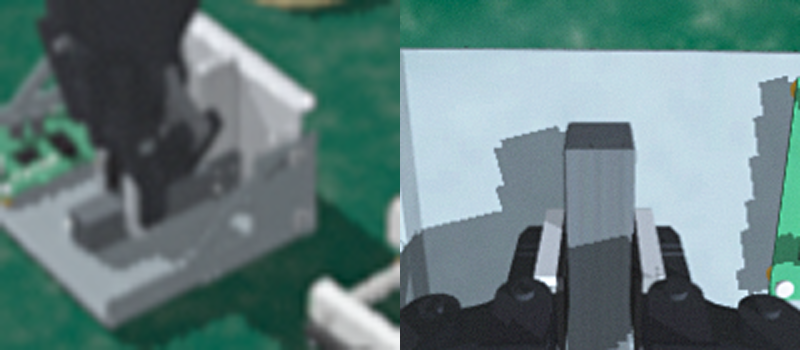

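```bash
python3 - <<'E'
from h import *
K={'fx':273.76346,'fy':273.76346,'cx':259.22809,'cy':192.27536,'D':[-0.05687057,0,0,0,0]}
for f,eye,q,zb in(('w5',[0.43739176,0.11155549,0.23171958],[0.76281045,0.62699654,0.09887013,0.12337043],.0822),('w7',[0.4805108,0.12333269,0.15755745],[0.76606265,0.62111731,0.10511033,0.12772285],.010)):
    g=cv2.cvtColor(cv2.imread(f'pics/{f}.png'),cv2.COLOR_BGR2GRAY).astype(float)[185:212,246:274].mean(1)
    d=np.abs(np.diff(g)); 
    def pk(lo,hi):
        s=d[lo-185:hi-185]; s=np.where(s>s.max()*.3,s,0); return (s*(np.arange(lo,hi)+.5)).sum()/s.sum()
    b=pk(187,197);t=pk(199,210)
    c=dict(K,eye=eye,rotation=np.array(q))
    pb=onz(c,[[260,b]],zb)[0];pt=onz(c,[[260,t]],zb+.022)[0]
    print(f,b,t,pb.round(4),pt.round(4),'lean fwd',((pt-pb)[:2]@[.978,-.207]/.022).round(4), 'heel', (pt[:2]+.1*np.array([.978,-.207])).round(4))
E
```

```text
w5 190.13232632604758 205.79735376044567 [0.4843 0.1021 0.0822] [0.4854 0.1019 0.1042] lean fwd 0.0526 heel [0.5832 0.0812]
w7 190.78332403792527 204.1551724137931 [0.5296 0.1138 0.01  ] [0.5291 0.1138 0.032 ] lean fwd -0.0229 heel [0.6269 0.0931]
```

```bash
python3 - <<'E'
from h import *
im,c=snap('top','t2.png'); A=cv2.imread('pics/t1.png');B=cv2.imread('pics/t2.png')
# rectify along the panel: warp region so that panel normal is vertical, 8x
e=np.array([[0.6349,0.1942,.083],[0.6044,0.0407,.083]]);R=Rot.from_quat(c['rotation']).as_matrix()
K=np.array([[c['fx'],0,c['cx']],[0,c['fy'],c['cy']],[0,0,1]])
px=lambda P:cv2.projectPoints(((P-c['eye'])@R).astype(float),np.zeros(3),np.zeros(3),K,np.array(c['D']))[0].reshape(-1,2)
# grid on plane z=.086, chassis coords: origin at right end; u along +y, v along +x  (1 mm/px)
ys=np.arange(0,160)*.001; xs=np.arange(40,-25,-.5)*.001
o=np.array([.6044,.0407,.086]);cx=np.array([.978,-.207,0]);cy=np.array([.207,.978,0])
G=o+xs[:,None,None]*cx+ys[None,:,None]*cy; m=px(G.reshape(-1,3)).reshape(len(xs),len(ys),2).astype(np.float32)
W=[cv2.remap(i,m[...,0],m[...,1],cv2.INTER_CUBIC) for i in(A,B)]
for w,n in zip(W,'AB'):
    g=w.astype(float).min(2)  # white -> high, green bench -> low red
    for lo,hi in((5,25),(25,50),(115,150)):
        p=g[:,lo:hi].mean(1); h=(p.max()+p[:15].mean())/2; k=np.argmax(p>h); f=k-(p[k]-h)/(p[k]-p[k-1]); print(n,lo,hi,'rear edge x mm',round(40-.5*f,2))
cv2.imwrite('pics/a12.png',cv2.resize(np.vstack(W),(640,520*1),interpolation=cv2.INTER_NEAREST))
st()
E
```

```text
A 5 25 rear edge x mm 11.6
A 25 50 rear edge x mm 11.85
A 115 150 rear edge x mm 12.83
B 5 25 rear edge x mm 23.94
B 25 50 rear edge x mm 24.18
B 115 150 rear edge x mm 30.75
t 13.5833 pos [ 0.5627  0.1064 -0.0035] F [-12.3  -2.2  29. ] w 0.0163 yaw -0.2079 z [ 0.0039  0.0014 -1.    ]
```

```bash
cat > p.py <<'E'
from h import *
def edge():
    c=viewer.calibration('top');R=Rot.from_quat(c['rotation']).as_matrix();K=np.array([[c['fx'],0,c['cx']],[0,c['fy'],c['cy']],[0,0,1]])
    B=cv2.cvtColor(viewer.camera('top'),cv2.COLOR_RGB2BGR)
    ys=np.arange(0,160)*.001; xs=np.arange(40,-25,-.5)*.001
    G=np.array([.6044,.0407,.086])+xs[:,None,None]*np.array([.978,-.207,0])+ys[None,:,None]*np.array([.207,.978,0])
    m=cv2.projectPoints((G.reshape(-1,3)-c['eye'])@R,np.zeros(3),np.zeros(3),K,np.array(c['D']))[0].reshape(len(xs),len(ys),2).astype(np.float32)
    g=cv2.remap(B,m[...,0],m[...,1],cv2.INTER_CUBIC).astype(float).min(2)
    for lo,hi in((5,25),(25,50)):
        p=g[:,lo:hi].mean(1);h=(p.max()+p[:15].mean())/2;k=np.argmax(p>h);f=k-(p[k]-h)/(p[k]-p[k-1]);print('rear edge',lo,round(40-.5*f,2))
E
python3 -m crank '.001 0 .003 0 .012 0 1;-.001 0 .003 0 .004 0 1;-.003 0 .003 0 .004 0 1;-.002 0 .003 0 .003 0 1'
python3 - <<'E'
from p import *
edge(); st([.5654,.1029,-.003],-.208)
E
```

```text
clock: 13.92
eef_pos: [0.5624, 0.1066, -0.0038]
tool_rot: [0.103, 0.995, 0.004, -0.012]
ft_force: [-12.7, -0.3, 26.5]
grip_width: 0.0166
rear edge 5 24.07
rear edge 25 24.49
t 13.9667 pos [ 0.5623  0.1066 -0.0038] F [-14.4   0.3  25.9] w 0.0164 yaw -0.2073 z [-0.0231  0.0095 -0.9997]
shift tool [-0.0037 -0.003  -0.0009]
turn [ 0.0045 -0.0246  0.0008]
```

```bash
python3 -m crank '-.002 0 .003 .005 -.012 0 1;-.002 0 .003 0 0 0 1;-.002 0 .003 0 0 0 1'
python3 - <<'E'
from p import *
edge(); st([.5654,.1029,-.003],-.208)
E
python3 -m crank '-.002 0 .003 0 -.003 0 1;-.002 0 .003 0 -.003 0 1;-.002 0 .003 0 -.003 0 1'
python3 - <<'E'
from p import *
edge(); st(); edge();st(); edge();st(); print(readout.get_obs()['joint_vel'].round(4))
E
```

```text
clock: 14.22
eef_pos: [0.5625, 0.1065, -0.0038]
tool_rot: [0.103, 0.995, 0.001, -0.009]
ft_force: [-13.9, 1.3, 25.7]
grip_width: 0.0167
rear edge 5 24.09
rear edge 25 24.27
t 14.2667 pos [ 0.5624  0.1065 -0.0039] F [-13.9  -0.6  26.2] w 0.0166 yaw -0.2069 z [-0.0187  0.005  -0.9998]
shift tool [-0.0036 -0.0029 -0.001 ]
turn [ 0.0011 -0.0193  0.0011]
clock: 14.52
eef_pos: [0.5625, 0.1065, -0.0039]
tool_rot: [0.103, 0.995, 0.002, -0.008]
ft_force: [-14.2, -0.9, 25.9]
grip_width: 0.0164
rear edge 5 24.04
rear edge 25 24.28
t 14.5667 pos [ 0.5625  0.1065 -0.0038] F [-13.3   0.   25.8] w 0.0171 yaw -0.2067 z [-0.0159  0.0063 -0.9999]
rear edge 5 24.07
rear edge 25 24.32
t 14.6167 pos [ 0.5625  0.1065 -0.0039] F [-13.9   0.8  26.1] w 0.0166 yaw -0.2068 z [-0.0159  0.0063 -0.9999]
rear edge 5 24.08
rear edge 25 24.33
t 14.6667 pos [ 0.5626  0.1065 -0.0038] F [-14.7  -0.8  25.4] w 0.017 yaw -0.2067 z [-0.0159  0.0062 -0.9999]
[ 0.0017  0.0006  0.0014  0.0026  0.0008 -0.0002]
```

```bash
python3 -c "
from h import *
print(order.job_done()); st()"
```

```text
the job is handed in; nothing more can be done
None
the job is handed in; nothing more can be done
```

I picked up the dark steel try square by its stock and pressed it into the corner on the bare half of the tray. I handed the job in at about 14.7 s, still holding it pressed home. No verdict was given, so success is not confirmed.

**Last checks**
- **Forces:** wrist about 26 N up and 14 N back, steady over the last readings. Floor friction could account for only about 7 N of the 14 N, so the blade is pressing on the panel.
- **Yaw:** tool yaw was -0.207 rad, against about -0.205 to -0.213 rad measured for the chassis.
- **Panel:** its top edge moved about 12.4 mm, against about 13 mm expected for fully upright. I put it within about 0.015 rad of upright, but that is an estimate, not a direct reading.
- **Square's tilt:** not measured directly, because the one attempt from the wrist pictures was too noisy. Turning the tool 0.027 rad barely moved the panel, so I take the stock to be flat on the floor. The tool itself ended about 0.017 rad off vertical.
- **Heel position:** worked out at about 4 mm short of my first corner estimate, but within 1 mm of where I measured the panel meeting the floor. I relied on the hard stop against the panel.

**What disagreed or went wrong**
- **First grasp missed:** the real fingertips sat about 20 mm behind the reported tool point, not 17 mm ahead as described. The fingers closed above the stock without touching it hard, and I regrasped lower.
- **Tilt overshoot:** one correction while pressing tilted the tool 0.07 rad too far. I corrected it and pressed the square home again.
- **Bystanders:** I moved nothing near them, but did not check their final positions.

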